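# Hold the knife box unlocked

### The job

Take the lime-green key out of the wooden key stand, push it fully home into the lime-ringed lock on the grey knife box (its pins are sticky, so it may need a little wiggling), and only then turn it a quarter turn clockwise, as seen from above, as far as it goes. The lock springs back by itself, so keep the key gripped and turned: finish while still holding it there, bolt drawn back. Leave the red and blue keys and everything else on the counter where they are.

Things in the scene. Friction and masses are not known exactly. Their poses are not given: they have to be found in the camera images.
- key_green: key with lime-green head, upright, blade down. Origin: middle of shoulder's underside; z up, x along width, y through thickness. Head 30 (x) x 9 (y) mm, 6 to 46 mm above origin; steel shoulder 24 x 9 mm, 0 to 6; blade 14 (x) x 5 (y), to 28 mm below, last 7 mm narrowing in x to a point. 35 g. Pinch the head across its 9 mm (y) from above. Half a turn about z makes no difference.
- key_red: same key with a red head, stands in the same stand; leave alone
- key_blue: same key with a blue head, stands in the same stand; leave alone
- key_stand: fixed wooden block 180 (x) x 60 (y) x 36 mm high, origin at the centre of its underside. Three slots in its top, on its x axis at -55, 0 and +55 mm, long side along x; a key stands in each, blade 28 mm deep, shoulder on the block's top. Which key is in which slot varies.
- knife_box: fixed grey steel box 200 x 200 x 85 mm high, origin at the centre of its underside. Lime lid (top at 89 mm) over its +x part. The lock is in its deck, 60 mm from the centre towards the box's -x; a small steel bolt and keeper (top at 100 mm) lie 25 to 60 mm from the lock's axis towards the box's +x.
- lock_face (a point): middle of the brass lock face (26 mm square), 93 mm above the counter, level with the lime collar (54 mm across) round it. Turns with the lock: x along the slot's long side, z up. Slot 15.8 (x) x 6.8 (y) mm, 2 mm chamfer, 32 mm deep. Key is home when its origin is here, shoulder on the face. Two pairs of sprung sticky pins stand into the slot from its short sides, 11 and 20 mm down: push about 15-20 N.
- lock (a joint): turn of the lock, rad: 0 at rest with the slot's long side along the box's x, grows clockwise seen from above to a stop at 1.57. A spring turns it back (0.04 N m at rest, 0.12 N m at the stop); turning draws the bolt back. The key has about 0.1 rad of play in the slot, so turn the key about 0.1 rad further than the lock should go.
- mug: white mug 80 mm across, 90 mm high, origin at the centre of its underside; bystander
- bowl: blue bowl 150 mm across, 55 mm high, origin at the centre of its underside; bystander
- jar: glass jar 70 mm across, 110 mm high, origin at the centre of its underside; bystander
- tub: white open tub 100 x 140 x 70 mm high, origin at the centre of its underside; bystander
- shaker: orange shaker 50 mm across, 100 mm high, origin at the centre of its underside; bystander
Mind the look-alikes: they are no part of the job. What is shaped like the key_green but turquoise is not meant.

How it is judged (in metres and radians):
On the way, in this order (a step that is already met when the one before it is completed fails the run):
1. the lime-green key is drawn out of the stand, in the fingers (height (world z) of key_green above 0.075 m and contact force between the fingers and key_green above 2 N), for 0.1 s.
2. the key is fully home in the lock, which is not yet turned (z of key_green in the frame of lock_face between -0.003 and 0.003 m and horizontal distance between key_green and lock_face below 0.004 m and angle between key_green's own z axis and vertical below 0.15 rad and angle between the x axis of key_green and the x axis of lock_face, either way round below 0.35 rad and value of joint lock below 0.5 rad), for 0.1 s.
3. the lock is turned to its stop with the key home, and held there (z of key_green in the frame of lock_face between -0.003 and 0.003 m and horizontal distance between key_green and lock_face below 0.004 m and angle between key_green's own z axis and vertical below 0.15 rad and angle between the x axis of key_green and the x axis of lock_face, either way round below 0.35 rad and value of joint lock above 1.35 rad and contact force between the fingers and key_green above 2 N), for 0.3 s.
At the end, for the whole second after the job is handed in: green key home in the lock (shoulder within 3 mm of the face, 4 mm of the axis, upright to 0.15 rad), lock still and past 1.35 rad (stop 1.57), fingers gripping the key with over 2 N, red and blue keys within 10 mm and other things within 30 mm of their starts (all of step 3 and velocity of joint lock between -0.1 and 0.1 rad/s and distance of each of key_red, key_blue from where it was at the start of the episode below 0.01 m and distance of each of mug, bowl, jar, tub, shaker from where it was at the start of the episode below 0.03 m); the arm keeps its last pose, push and grip.
It fails at once if the red or the blue key is pulled up or moved more than 10 mm (distance of any of key_red, key_blue from where it was at the start of the episode above 0.01 m).
It fails at once if something else on the counter is moved more than 30 mm (distance of any of mug, bowl, jar, tub, shaker from where it was at the start of the episode above 0.03 m).
It also fails if it takes over 54 s, if anything falls off the work surface, if the arm or the gripper's body presses on something with over 40 N, if the wrist force passes 120 N, or if a joint passes its speed limit or range.

### The arm

A 6-joint arm with a two-finger parallel gripper is mounted at the origin on the work surface. World frame = base frame: x ahead of the robot, y to its left, z up, the work surface at z = 0. Lengths are in mm, angles in rad, forces in N, time in s.
With the tool pointing down it reaches from about 425 to 925 mm from the base axis. Payload 12.5 kg.
Tool frame: the origin (TCP) lies at the very end of the fingers, on their centre line; the grasp point (between the pads) lies 19 mm behind it; z points along the fingers, y is the line along which they close (so a half turn about z gives the same grasp; the last joint's range is limited). The gripper opens to 85 mm and grips with 20 to 120 N. Pads are 22 mm wide; open, the fingers measure 114 mm over their backs; the gripper's body (76 mm by 85 mm) begins 54 mm behind the grasp point. The pads swing forward as they close: fully open they stand 13 mm farther back than shut.
Start: joints at [-1.391, 0.491, 1.559, -0, 1.092, -0.106], TCP at [176.226, -599.658, 231.327] pointing down, gripper open.
Joint ranges: [-3.1, 3.1], [-0.84, 2.19], [0.05, 2.79], [-1.13, 4.28], [0.06, 2.93], [-2.69, 2.69]. Speed limits (rad/s): [2.22, 2.22, 2.79, 3.14, 3.14, 3.14].

### API

Orientations are given as a unit quaternion [w, x, y, z].
In Python, from cell import bot, imaging gives the robot as it stands.
- The arm moves only by the tool arm_command, never from a script. Its argument "steps" is text: rows parted by semicolons, each of 5 numbers parted by spaces: the closure in counts, from 0 (fully open) to 255 (shut), then the shift along the tool's x, y, z in m, then the turn about the tool's z in rad. A call has exactly 10 rows; each row shifts and turns the commanded pose from where the row before left it, along the tool's axes as they then stand; what a row does not reach is not made up. A row lasts 1/8 s, in which the tool goes at most 62.5 mm and 10.7 degrees, less where a joint would pass 70% of its speed; a pose out of reach is approached as far as the arm can. A call is refused whole if a number of a shift passes 0.0625 or a number of a turn 0.188, either way. A call with a gripper value outside its range is refused whole. The fingers move at their own pace and stop on an object; the grip force is fixed at half the most. Time passes only in rows, so rows that do not move let the fingers close, or fill a call up. It gives the time, the measured TCP pose, the force, the opening and the grip force at its end, in the units of the state.
- bot.sense(): the state, without advancing time (a new reading comes with each control period).
- imaging.snapshot(name): name is "scene" or "side" or "wrist"; returns the picture (480x640x3 uint8, red, green, blue); there is no depth.
- imaging.camera_model(name): a dict with "camera_matrix" (3x3 intrinsics, pixels), "rvec" (rotation vector, rad) and "tvec" (3), from world to camera coordinates, as OpenCV has them. Camera axes: x right, y down, z forward; pixel columns grow to the right and rows downward; lengths in mm; the calibration is good to about 2 mm. A picture is of the moment at which its call begins: read the wrist's pose just before it. camera_model takes no time and is no camera call; for the wrist camera it gives the pose at the moment of the call.
- bot.sign_off(): hands the job in; it is judged then, once.
The state is a dict: "t": time; "q": joint angles; "dq": joint speeds; "tau": joint torques, N m; "eef_pos": TCP position; "ee_rot": TCP orientation; "contact_force": force on the tool from outside, world axes, zero at the start; "torque": the same for the moment, N m; "finger_gap": finger opening in mm; "finger_force": force on a finger pad.
Only numpy, scipy, OpenCV 4.12 (cv2) and the standard library are available. Lean on these libraries where they do the work, as an engineer would, in place of code of your own. Each camera call takes 0.05 s, during which the arm holds its last target. There are 200 camera calls.

## Working session

There is one attempt and no reset: what is moved stays moved. The work goes in short steps, Python scripts to look and compute and a tool call to move; the robot and the scene stay as the last step left them, time stands still between calls to the robot, and variables do not carry over. Pictures are saved under pics/ and viewed, at most 10 in all, crops included, and the job is handed in when it is done.

Besides the shell and the picture viewer there is one more tool, called as name(argument=value, ...), one argument or row to a line, values as JSON. arm_command: Moves the arm, as the interface text tells. Its arguments: {"type":"object","properties":{"steps":{"type":"string"}},"required":["steps"]}

```bash
mkdir -p pics; ls
python3 - <<'E'
from cell import bot, imaging
import cv2
for n in ("scene","side"):
    im=imaging.snapshot(n); cv2.imwrite(f"pics/{n}0.png",im[:,:,::-1])
    print(n,imaging.camera_model(n))
print(bot.sense())
E
```

```text
pics
scene {'camera_matrix': array([[473.82460042,   0.        , 318.6143411 ],
       [  0.        , 473.82460042, 239.53724106],
       [  0.        ,   0.        ,   1.        ]]), 'rvec': array([ 2.09397828,  1.14795321, -0.48198958]), 'tvec': array([-308.14261058, -273.61361551, 1732.04760051])}
side {'camera_matrix': array([[538.00859277,   0.        , 314.90697672],
       [  0.        , 538.00859277, 234.468901  ],
       [  0.        ,   0.        ,   1.        ]]), 'rvec': array([ 2.11334017, -0.2639154 ,  0.16536973]), 'tvec': array([-555.65338684,  138.63345449, 1193.15963842])}
{'t': 0.1, 'q': array([-1.39058185e+00,  4.91478396e-01,  1.55937568e+00, -1.06414479e-05,
        1.09169743e+00, -1.05590875e-01]), 'dq': array([-6.90510231e-04, -8.95206551e-04,  5.05390270e-04, -2.50641850e-03,
        3.45775196e-05,  1.69515326e-03]), 'tau': array([ 1.83165626e-03, -6.19447160e+01, -2.62024176e+01, -9.41304302e-05,
        2.93205936e-03,  8.09170277e-07]), 'eef_pos': array([ 176.19665468, -599.44910097,  230.80356905]), 'ee_rot': array([-4.78914239e-04,  9.89806313e-01,  1.42419214e-01, -2.26012293e-05]), 'contact_force': array([-0.05754898,  0.37042826,  0.25067649]), 'torque': array([-0.01740267,  0.00825015, -0.01653548]), 'finger_force': 0.0, 'finger_gap': 85.47503425601126}
```

View pics/scene0.png

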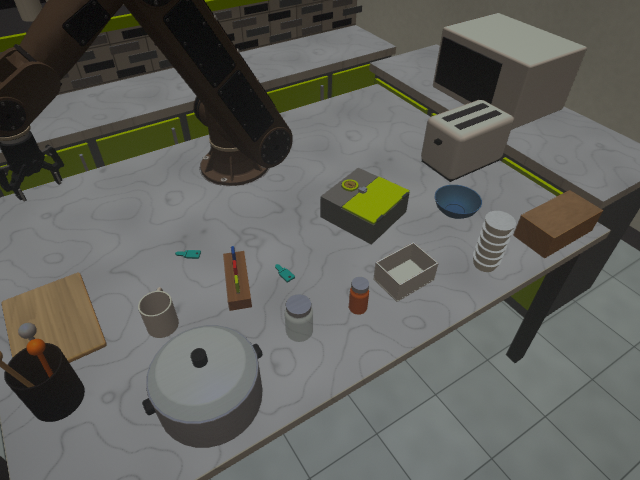

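View pics/side0.png

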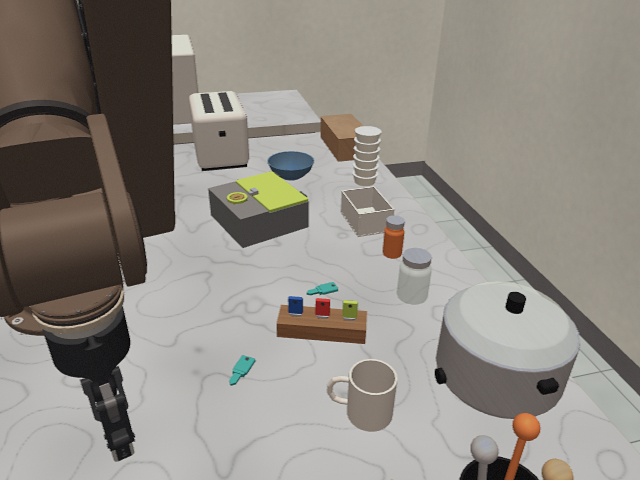

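The scene view shows the stand at about (238,280), with blue, red and lime keys at (234,252), (235,267) and (237,281). The lock ring is at (350,185). In the side view the lime head is at (350,309) and the lock at (236,197).

Could be mistaken for the key (scene pixels):
- turquoise keys lying flat at (188,254) and (285,272)
- red key (235,267)
- blue key (234,252)
- lime lid (375,195), which shares the colour

I choose the lime key in the stand's end slot, and check it in a close crop.

Run:
```python
import cv2, numpy as np
a=cv2.imread("pics/scene0.png"); b=cv2.imread("pics/side0.png")
def c(im,x,y,w,h): return cv2.resize(im[y:y+h,x:x+w],(400,300),interpolation=cv2.INTER_CUBIC)
# each 80x60 or 100x75
o=np.vstack([np.hstack([c(a,190,240,100,75),c(a,320,165,60,45)]),np.hstack([c(b,272,280,100,75),c(b,205,175,80,60)])])
cv2.imwrite("pics/crop1.png",o)
```

```text
(no output)
```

View pics/crop1.png

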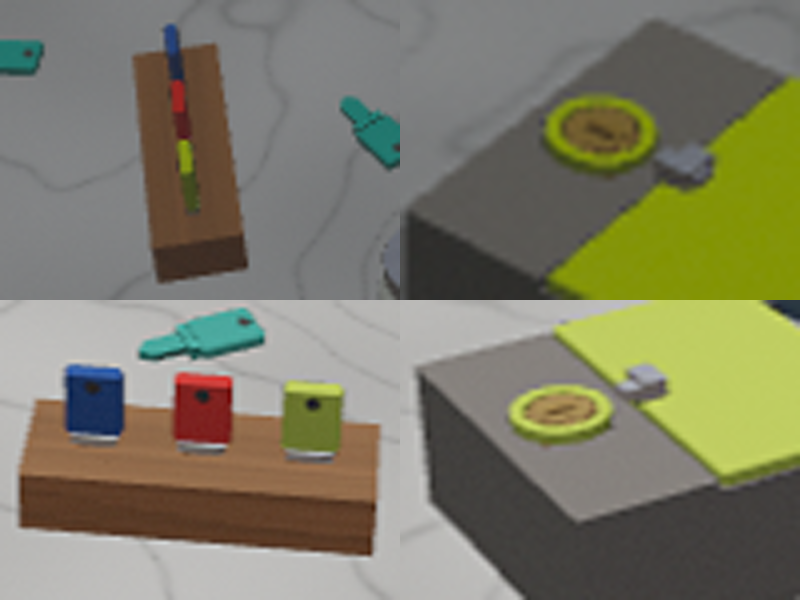

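The crop confirms the lime key (yellow-green head with a hole) in the stand's end slot, and the turquoise ones lie on the counter. The lock face slot lies along the box's x, towards the bolt. Next I triangulate.

```bash
cat > h.py <<'E'
import numpy as np, cv2
def P(m):
    R=cv2.Rodrigues(np.array(m["rvec"]))[0]; return m["camera_matrix"]@np.c_[R,m["tvec"]]
def tri(ms,uv):  # list of models & pixels
    A=[]
    for m,(u,v) in zip(ms,uv):
        p=P(m); A+= [u*p[2]-p[0],v*p[2]-p[1]]
    A=np.array(A); A/=np.linalg.norm(A[:,:3],axis=1)[:,None]
    return np.linalg.lstsq(A[:,:3],-A[:,3],rcond=None)[0]
def proj(m,X): return cv2.projectPoints(np.float64(X).reshape(-1,1,3),m["rvec"],m["tvec"],m["camera_matrix"],None)[0][:,0]
def onz(m,uv,z):
    p=P(m); u,v=uv; A=np.array([u*p[2]-p[0],v*p[2]-p[1]])
    return np.r_[np.linalg.solve(A[:,:2],-A[:,3]-A[:,2]*z),z]
E
python3 - <<'E'
from cell import imaging
from h import *
a,b=[imaging.camera_model(n) for n in("scene","side")]
np.set_printoptions(precision=1,suppress=True)
d=dict(stA=((244,251.25),(281.5,305.25)),stB=((223.25,254.25),(277,323.5)),stC=((250.75,298.75),(366.75,311.25)),stD=((228.75,301.75),(365.5,329.75)),
 lock=((350.15,184.5),(237.2,197.2)),boxL=((358.25,168),(208.4,189)) ,box2=((321.5,197.25),(240.6,219.4)),lid2=((342.2,207.3),(269.4,211.8)))
for k,(p,q) in d.items():
    X=tri([a,b],[p,q]); print(k,X,proj(a,X)[0]-p,proj(b,X)[0]-q)
E
```

```text
stA [ 453.6 -180.6   33.1] [-0.1  0.4] [-0.3 -0.4]
stB [ 433.2 -236.    33.9] [-0.1  0.3] [-0.2 -0.3]
stC [ 620.8 -243.2   33.9] [-0.1  0.2] [-0.2 -0.2]
stD [ 599.5 -296.1   34.1] [-0.1  0.3] [-0.3 -0.3]
lock [417.7 216.1  89.2] [-0.1  0.3] [-0.2 -0.3]
boxL [349.3 298.5  80.5] [-0.   0.3] [-0.2 -0.3]
box2 [412.2 111.8  80.1] [ 0.  -0.1] [0.1 0.1]
lid2 [488.3 136.8  79.9] [-0.1  0.5] [-0.3 -0.5]
```

arm_command(
  steps="0 0.0482 -0.0214 0 0;0 0.0482 -0.0214 0 0;0 0.0482 -0.0214 0 0;0 0.0482 -0.0214 0 0;0 0.0482 -0.0214 0 0;0 0.0482 -0.0214 0 0;0 0.0482 -0.0214 0 0;0 0.0482 -0.0214 0 0;0 0.0482 -0.0214 0 0;0 0.0482 -0.0214 0 0",
)

```text
t: 1.35
eef_pos: [579.5, -257.1, 231.0]
ee_rot: [-0.0, 0.99, 0.142, -0.0]
contact_force: [0.6, -0.1, 0.2]
finger_gap: 85.5
finger_force: 0.0
```

arm_command(
  steps="0 0 0 0 -0.18;0 0 0 0 -0.18;0 0 0 0 -0.18;0 0 0 0 -0.18;0 0 0 0 -0.18;0 0 0 0 -0.18;0 0 0 0 -0.18;0 0 0 0 -0.18;0 0 0 0 -0.18;0 0 0 0 -0.18",
)

```text
t: 2.6
eef_pos: [578.2, -258.4, 230.9]
ee_rot: [-0.0, 0.501, 0.865, -0.0]
contact_force: [0.8, 0.3, -0.5]
finger_gap: 85.5
finger_force: 0.0
```

arm_command(
  steps="0 0 0 0 -0.18;0 0 0 0 -0.18;0 0 0 0 -0.18;0 0 0 0 -0.163;0 0 0 0 0;0 0 0 0 0;0 0 0 0 0;0 0 0 0 0;0 0 0 0 0;0 0 0 0 0",
)

```text
t: 3.85
eef_pos: [578.3, -258.4, 231.3]
ee_rot: [-0.0, 0.176, 0.984, -0.0]
contact_force: [0.8, -0.7, 0.3]
finger_gap: 85.3
finger_force: 0.0
```

Run:
```python
from cell import bot, imaging
import cv2,pickle
m=imaging.camera_model("wrist"); s=bot.sense(); im=imaging.snapshot("wrist"); cv2.imwrite("pics/w1.png",im[:,:,::-1]); pickle.dump(m,open("w1.pkl","wb"))
from h import *
print(m, -cv2.Rodrigues(m["rvec"])[0].T@m["tvec"], s["eef_pos"],s["q"])
```

```text
{'camera_matrix': array([[363.69188292,   0.        , 318.19727505],
       [  0.        , 363.69188292, 237.71213012],
       [  0.        ,   0.        ,   1.        ]]), 'rvec': array([-2.36211496, -1.64747564, -0.25350828]), 'tvec': array([  42.41226651, -641.40380824,  189.19962924])} [ 505.93249667 -231.3844754   373.48049297] [ 578.33311121 -258.42714235  231.27978616] [-5.24432417e-01  5.03124265e-01  1.53692668e+00 -5.57493697e-05
  1.10156853e+00 -1.74213489e+00]
```

View pics/w1.png

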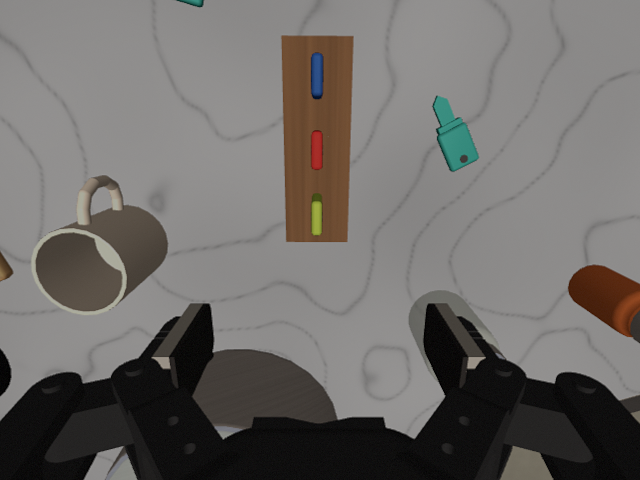

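```bash
cat > seg.py <<'E'
from h import *
def seg(im,m,z=82):
    h=cv2.cvtColor(im,cv2.COLOR_RGB2HSV); out={}
    for n,lo,hi in (("lime",(25,120,120),(38,255,255)),("red",(0,150,120),(6,255,255)),("blue",(105,120,90),(125,255,255))):
        k=cv2.inRange(h,lo,hi); c,l,s,ct=cv2.connectedComponentsWithStats(k)
        for i in np.argsort(-s[1:,4])[:2]+1:
            if s[i,4]<60: continue
            r=cv2.minAreaRect(np.argwhere(l==i)[:,::-1].astype(np.float32))
            print(n,s[i],ct[i].round(1),np.round(r[1],1),round(r[2],1),onz(m,ct[i],z).round(1))
            out.setdefault(n,ct[i])
    return out
E
python3 - <<'E'
import pickle
from seg import *
m=pickle.load(open("w1.pkl","rb")); im=cv2.imread("pics/w1.png")[:,:,::-1].copy()
seg(im,m)
for p in ((282,36),(353,37),(286.5,241.5),(347.5,241.5)): print(onz(m,p,36).round(1))
print("jar base", onz(m,(440,300),0).round(1))
R=cv2.Rodrigues(m["rvec"])[0]; print(R.round(3))
E
```

```text
lime [312 201  10  34 307] [316.2 217.4] [33.  9.] 90.0 [ 575.2 -258.7   82. ]
red [312 131  10  38 371] [316.5 149.7] [37.  9.] 90.0 [ 524.2 -239.6   82. ]
blue [312  53  11  42 416] [316.6  73.5] [41. 10.] 90.0 [ 472.9 -220.6   82. ]
[ 431.1 -235.9   36. ]
[ 452.1 -180.9   36. ]
[ 598.8 -298.6   36. ]
[ 619.4 -242.8   36. ]
jar base [ 734.2 -167.8    0. ]
[[ 0.346  0.938 -0.   ]
 [ 0.895 -0.329  0.301]
 [ 0.282 -0.104 -0.954]]
```

arm_command(
  steps="0 0 0 0.008 0;0 0 0 0.008 0;0 0 0 0.008 0;0 0 0 0.008 0;0 0 0 0.008 0;0 0 0 0.008 0;0 0 0 0.008 0;0 0 0 0.008 0;0 0 0 0.008 0;0 0 0 0 0",
)

```text
t: 5.15
eef_pos: [578.1, -258.4, 158.6]
ee_rot: [-0.0, 0.175, 0.984, 0.0]
contact_force: [0.4, -0.3, 0.0]
finger_gap: 85.4
finger_force: 0.0
```

Run:
```python
from cell import bot, imaging
import pickle
from seg import *
m=imaging.camera_model("wrist"); s=bot.sense(); im=imaging.snapshot("wrist"); cv2.imwrite("pics/w2.png",im[:,:,::-1]); pickle.dump(m,open("w2.pkl","wb"))
print(s["eef_pos"])
o=seg(im,m); m1=pickle.load(open("w1.pkl","rb")); o1=seg(cv2.imread("pics/w1.png")[:,:,::-1].copy(),m1)
for k in o:
  if k in o1: print(k,tri([m1,m],[o1[k],o[k]]).round(1))
```

```text
[ 578.13816669 -258.35399811  158.58516673]
lime [310 226  12  42 495] [315.5 246.4] [41. 11.] 90.0 [ 575.3 -258.7   82. ]
red [309 135  14  49 648] [315.8 158.7] [48. 13.] 90.0 [ 524.  -239.6   82. ]
blue [310  29  14  57 759] [316.3  56.6] [56. 13.] 90.0 [ 472.9 -220.4   82. ]
lime [312 201  10  34 307] [316.2 217.4] [33.  9.] 90.0 [ 575.2 -258.7   82. ]
red [312 131  10  38 371] [316.5 149.7] [37.  9.] 90.0 [ 524.2 -239.6   82. ]
blue [312  53  11  42 416] [316.6  73.5] [41. 10.] 90.0 [ 472.9 -220.6   82. ]
lime [ 574.9 -258.6   83.1]
red [ 524.6 -239.8   75. ]
blue [ 473.3 -220.6   84.6]
```

arm_command(
  steps="0 0.002 -0.001 0.012 0;0 0 0 0.012 0;0 0 0 0.012 0;0 0 0 0.012 0;0 0 0 0.012 0;0 0 0 0.012 0;0 0 0 0.012 0;0 0 0 0.012 0;0 0 0 0.012 0;0 0 0 0.003 0",
)

```text
t: 6.45
eef_pos: [575.8, -258.5, 47.3]
ee_rot: [-0.001, 0.175, 0.984, 0.0]
contact_force: [-0.8, -0.4, -1.0]
finger_gap: 85.3
finger_force: 0.0
```

arm_command(
  steps="120 0 0 0 0;180 0 0 0 0;210 0 0 0 0;230 0 0 0 0;255 0 0 0 0;255 0 0 0 0;255 0 0 0 0;255 0 0 0 0;255 0 0 0 0;255 0 0 0 0",
)

```text
t: 7.7
eef_pos: [576.2, -258.8, 48.6]
ee_rot: [0.0, 0.176, 0.984, -0.0]
contact_force: [-1.6, 0.7, 6.3]
finger_gap: 8.3
finger_force: 59.7
```

arm_command(
  steps="255 0 0 -0.005 0;255 0 0 -0.010 0;255 0 0 -0.015 0;255 0 0 -0.020 0;255 0 0 -0.020 0;255 0 0 -0.020 0;255 0 0 -0.020 0;255 0 0 -0.020 0;255 0 0 -0.020 0;255 0 0 0 0",
)

```text
t: 8.95
eef_pos: [576.6, -258.9, 200.5]
ee_rot: [0.002, 0.175, 0.984, -0.001]
contact_force: [0.2, -0.0, -1.7]
finger_gap: 7.8
finger_force: 59.2
```

Run:
```python
from cell import bot, imaging
import pickle
from seg import *
s=bot.sense(); print(s["eef_pos"],s["contact_force"],s["finger_gap"],s["finger_force"])
b=[]
for n in("scene","side","wrist"):
    m=imaging.camera_model(n); im=imaging.snapshot(n)[:,:,::-1]; cv2.imwrite(f"pics/{n}3.png",im)
    u,v=proj(m,s["eef_pos"]-[0,0,10])[0].astype(int); print(n,u,v)
    w,h=(50,75) if n!="wrist" else (100,150)
    u=min(max(u,w),640-w); v=min(max(v,h),480-h); print(u-w,v-h)
    b.append(cv2.resize(im[v-h:v+h,u-w:u+w],(266,400),interpolation=cv2.INTER_CUBIC))
cv2.imwrite("pics/crop3.png",np.hstack(b))
```

```text
[ 576.5836025  -258.92417114  200.4646775 ] [ 0.2352807  -0.04753131 -1.65382838] 7.833348169579294 59.21568810939789
scene 230 248
180 173
side 352 255
302 180
wrist 317 301
217 151
```

View pics/crop3.png

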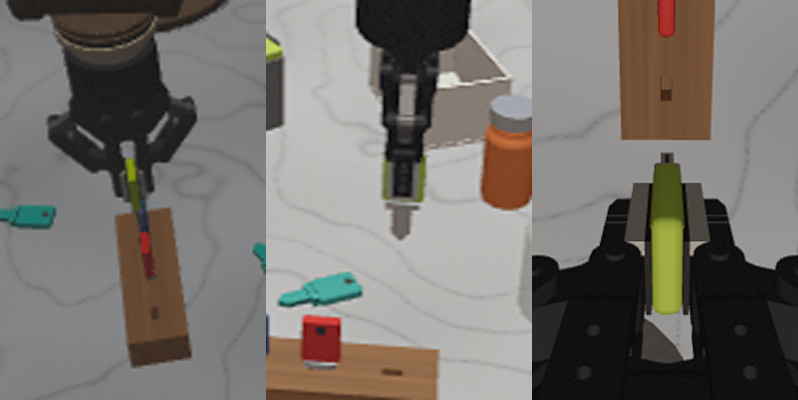

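The key is held upright and centred, and the empty lime slot shows at about (317,221) in the wrist image. Red and blue are still in place. Next I carry it to a viewing pose by the lock.

arm_command(
  steps="255 0.0145 0.0205 0 0;255 0.029 0.041 0 0;255 0.029 0.041 0 0;255 0.029 0.041 0 0;255 0.029 0.041 0 0;255 0.029 0.041 0 0;255 0.029 0.041 0 0;255 0.029 0.041 0 0;255 0.029 0.041 0 0;255 0.029 0.041 0 0",
)

```text
t: 10.35
eef_pos: [451.3, 203.4, 197.6]
ee_rot: [-0.0, 0.176, 0.984, -0.0]
contact_force: [0.8, 0.1, 0.5]
finger_gap: 8.2
finger_force: 59.2
```

arm_command(
  steps="255 0.0145 0.0205 0 0;255 0 0 0 -0.135;255 0 0 0 -0.135;255 0 0 0 -0.135;255 0 0 0 -0.135;255 0 0 0 -0.135;255 0 0 0 0;255 0 0 0 0;255 0 0 0 0;255 0 0 0 0",
)

```text
t: 11.6
eef_pos: [445.6, 226.2, 198.2]
ee_rot: [-0.0, -0.16, 0.987, -0.0]
contact_force: [0.6, -0.3, -0.1]
finger_gap: 8.2
finger_force: 59.0
```

Run:
```python
from cell import bot, imaging
import pickle
from seg import *
m3=pickle.load(open("w2.pkl","rb"))
s=bot.sense(); m=imaging.camera_model("wrist"); print(s["eef_pos"],s["ee_rot"],s["finger_gap"])
im=imaging.snapshot("wrist")[:,:,::-1]; cv2.imwrite("pics/w4.png",im); pickle.dump((m,s),open("w4.pkl","wb"))
c=cv2.resize(im[130:330,218:418],(600,600),interpolation=cv2.INTER_CUBIC); cv2.imwrite("pics/w4c.png",c)
```

```text
[445.62227876 226.23369868 198.20896963] [-4.62827386e-05 -1.59980701e-01  9.87120140e-01 -5.10609585e-05] 8.218780042881793
```

View pics/w4c.png

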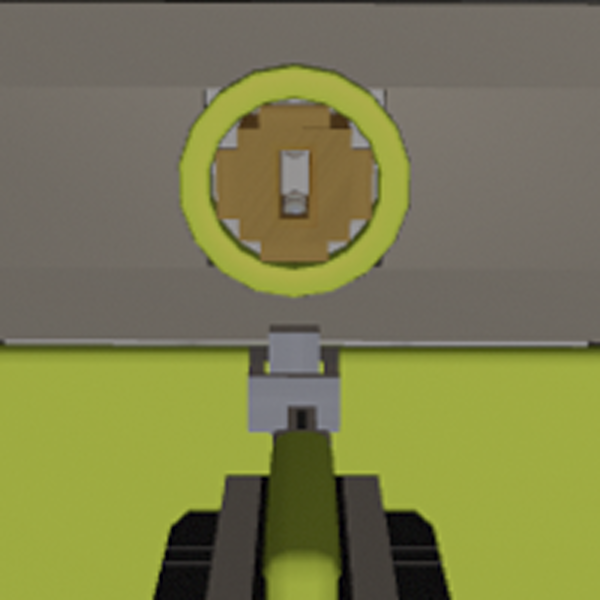

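The crop shows the collar centred at crop (295,182), which is pixel (316.0,190.2), and the slot parallel to the image's vertical. The blade tip is at about crop (302,415), which is pixel (318.3,268).

```bash
cat > lk.py <<'E'
from h import *
def ring(im,m,z=93):  # lime annulus: smallest-side closed contour near expectation
    h=cv2.cvtColor(im,cv2.COLOR_BGR2HSV); k=cv2.inRange(h,(25,100,60),(40,255,255))
    for c in cv2.findContours(k,cv2.RETR_CCOMP,cv2.CHAIN_APPROX_NONE)[0]:
        if len(c)<60: continue
        (x,y),(a,b),t=e=cv2.fitEllipse(c)
        if max(a,b)/max(min(a,b),1)<1.15 and cv2.contourArea(c)>500:
            print("ell",np.round([x,y,a,b],1),onz(m,(x,y),z).round(1))
            if a>50: return (x,y)
E
python3 - <<'E'
import pickle
from lk import *
m,s=pickle.load(open("w4.pkl","rb")); im=cv2.imread("pics/w4.png")
ring(im,m); X=s["eef_pos"]
f=lambda p:(218+(p[0]+.5)/3-.5,130+(p[1]+.5)/3-.5)
print("slot",onz(m,f((294,182.5)),93).round(1))
for d in (-40.6,-12.6,33.4): print(d,proj(m,X+[0,0,d]).round(1))
q=[f(p) for p in ((302,402),(302,430),(301,555))]; print(np.round(q,1))
for p in ((0,343),(600,346)): print(onz(m,f(p),85).round(1))
w=proj(m,X+np.array([0,0,-40.6])); print(-cv2.Rodrigues(m["rvec"])[0].T@m["tvec"])
# head top in the earlier lifted picture is used for x offset in grip
E
```

```text
ell [315.7 189.9  76.1  76.2] [414.4 214.5  93. ]
slot [414.8 214.6  93. ]
-40.6 [[317.2 271.7]]
-12.6 [[317.1 294.9]]
33.4 [[316.6 354.3]]
[[318.3 263.7]
 [318.3 273. ]
 [318.  314.7]]
[477.  158.7  85. ]
[430.9 299.5  85. ]
[372.42547925 202.52750962 340.39878511]
```

arm_command(
  steps="255 0.0 0.001 0.003 0;255 0 0 0.003 0;255 0 0 0.003 0;255 0 0 0.003 0;255 0 0 0.003 0;255 0 0 0.003 0;255 0 0 0.003 0;255 0 0 0.003 0;255 0 0 0.003 0;255 0 0 0 0",
)

```text
t: 12.9
eef_pos: [445.3, 227.2, 171.0]
ee_rot: [-0.0, -0.16, 0.987, -0.0]
contact_force: [-0.4, -0.3, 0.8]
finger_gap: 8.1
finger_force: 59.0
```

Run:
```python
import pickle
from cell import bot, imaging
from lk import *
m4,_=pickle.load(open("w4.pkl","rb")); p4=ring(cv2.imread("pics/w4.png"),m4)
s=bot.sense(); m=imaging.camera_model("wrist"); im=np.ascontiguousarray(imaging.snapshot("wrist")[:,:,::-1]); cv2.imwrite("pics/w5.png",im)
p=ring(im,m); print(s["eef_pos"],s["ee_rot"]); A,B=imaging.camera_model("scene"),imaging.camera_model("side")
print(tri([m4,m],[p4,p]).round(1))
```

```text
ell [315.7 189.9  76.1  76.2] [414.4 214.5  93. ]
ell [313.8 197.5  84.5  85. ] [414.2 214.5  93. ]
[445.26766369 227.16596877 171.03920033] [-1.78796290e-04 -1.60409271e-01  9.87050570e-01 -8.23413888e-05]
[415.7 214.9  85.3]
```

arm_command(
  steps="255 0.0064 -0.0006 0 0;255 0.0064 -0.0006 0 0;255 0.0064 -0.0006 0 0;255 0.0064 -0.0006 0 0;255 0.0062 -0.0005 0 0;255 0 0 0.008 0;255 0 0 0.008 0;255 0 0 0.008 0;255 0 0 0.006 0;255 0 0 0 0",
)

```text
t: 14.2
eef_pos: [416.0, 214.3, 140.7]
ee_rot: [-0.0, -0.16, 0.987, -0.0]
contact_force: [1.3, -0.0, -0.2]
finger_gap: 8.2
finger_force: 59.0
```

Run:
```python
import pickle
from cell import bot, imaging
from lk import *
s=bot.sense(); print(s["eef_pos"],s["ee_rot"],s["contact_force"])
tip=s["eef_pos"]-[0,0,40.6]; b=[]
for n,w in(("wrist",50),("scene",25),("side",25)):
    m=imaging.camera_model(n); im=np.ascontiguousarray(imaging.snapshot(n)[:,:,::-1]); cv2.imwrite(f"pics/{n}6.png",im)
    u,v=proj(m,tip)[0]; u0,v0=int(u)-w,int(v)-w; print(n,(u,v),u0,v0)
    if n=="wrist": ring(im,m); v0-=10
    b.append(cv2.resize(im[v0:v0+2*w,u0:u0+2*w],(400 if n=="wrist" else 200,)*2,interpolation=cv2.INTER_CUBIC))
cv2.imwrite("pics/crop6.png",np.hstack([b[0],np.vstack(b[1:])]))
```

```text
[415.99398468 214.32328145 140.7048006 ] [-4.95690459e-04 -1.60367076e-01  9.87057314e-01 -1.18343146e-04] [ 1.29118353 -0.0158365  -0.23533152]
wrist (np.float64(317.231099062977), np.float64(271.82932144897836)) 267 221
ell [318.6 262.5  82.7  86.7] [413.3 214.2  93. ]
scene (np.float64(349.49962518635215), np.float64(181.93271079000783)) 324 156
side (np.float64(236.17344300282798), np.float64(193.54606038560996)) 211 168
```

View pics/crop6.png

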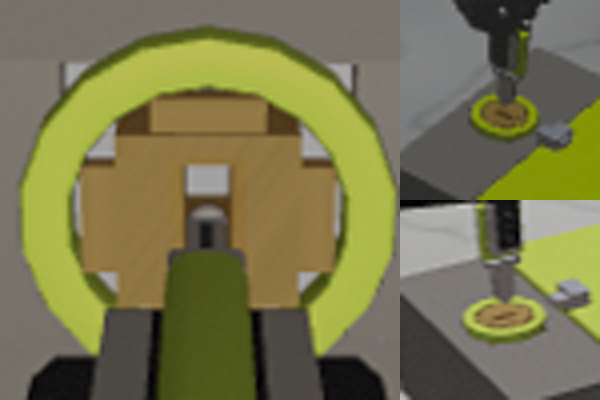

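Wrist crop: the slot is centred at crop column 208.5 and the blade at 207. The collar's top is at row 28, the slot's far edge at row 163 and the blade's far edge at about row 205. Next I compare these with projections to get the tool-x error.

Run:
```python
import cv2
from cell import bot, imaging
from lk import *
s=bot.sense(); m=imaging.camera_model("wrist"); X=s["eef_pos"]; psi=2*np.arctan2(s["ee_rot"][2],s["ee_rot"][1]); tx=np.r_[np.cos(psi),np.sin(psi),0]; ty=np.r_[np.sin(psi),-np.cos(psi),0]
im=cv2.imread("pics/wrist6.png"); print(np.degrees(psi))
P=lambda a,z:proj(m,X+a*tx+[0,0,z])[0].round(1)
for n,a,z in(("blade edge",7,-33.6),("shoulder",12,-12.6),("head low",15,-6.6),("head top+",15,33.4),("head top-",-15,33.4)): print(n,P(a,z))
Z=93-X[2]
for n,a in(("ring far",27),("slot far",7.9),("slot chamfer",9.9),("ctr",0)): print(n,P(a,Z))
print([(r,im[r,317].tolist()) for r in range(245,300,1)])
c=[(r,im[r,317].tolist()) for r in range(310,440,2)]; print(c)
print("far ring rows",[(r,im[r,317].tolist()) for r in range(212,250,1)])
```

```text
198.46008221654276
blade edge [317.2 264.4]
shoulder [317.  271.2]
head low [317.  270.2]
head top+ [316.5 316.1]
head top- [316.6 389.9]
ring far [317.3 219.9]
slot far [317.3 253.1]
slot chamfer [317.3 249.7]
ctr [317.3 266.3]
[(245, [63, 113, 137]), (246, [67, 118, 142]), (247, [69, 118, 143]), (248, [68, 119, 143]), (249, [69, 119, 144]), (250, [61, 118, 143]), (251, [55, 115, 141]), (252, [128, 145, 154]), (253, [158, 160, 162]), (254, [160, 162, 163]), (255, [160, 161, 163]), (256, [160, 161, 162]), (257, [160, 161, 163]), (258, [165, 164, 165]), (259, [120, 130, 136]), (260, [49, 72, 89]), (261, [23, 54, 76]), (262, [73, 79, 86]), (263, [108, 115, 124]), (264, [128, 136, 138]), (265, [97, 102, 105]), (266, [53, 56, 60]), (267, [29, 33, 32]), (268, [28, 29, 32]), (269, [28, 29, 31]), (270, [29, 30, 32]), (271, [29, 30, 32]), (272, [29, 27, 29]), (273, [51, 66, 70]), (274, [31, 82, 75]), (275, [23, 83, 74]), (276, [24, 82, 75]), (277, [26, 83, 75]), (278, [26, 83, 75]), (279, [25, 83, 75]), (280, [26, 84, 76]), (281, [25, 83, 75]), (282, [26, 83, 76]), (283, [25, 84, 76]), (284,
[... 1988 characters left out ...]
9, [27, 92, 83]), (220, [35, 107, 96]), (221, [76, 183, 178]), (222, [82, 190, 186]), (223, [81, 187, 186]), (224, [82, 187, 186]), (225, [80, 187, 184]), (226, [79, 187, 182]), (227, [77, 186, 179]), (228, [77, 186, 178]), (229, [75, 186, 174]), (230, [73, 185, 172]), (231, [72, 184, 170]), (232, [60, 152, 141]), (233, [49, 85, 89]), (234, [34, 56, 77]), (235, [44, 84, 108]), (236, [65, 115, 139]), (237, [67, 119, 143]), (238, [68, 121, 146]), (239, [70, 121, 146]), (240, [70, 121, 146]), (241, [69, 120, 146]), (242, [69, 120, 145]), (243, [69, 121, 145]), (244, [51, 93, 117]), (245, [63, 113, 137]), (246, [67, 118, 142]), (247, [69, 118, 143]), (248, [68, 119, 143]), (249, [69, 119, 144])]
```

arm_command(
  steps="255 0 0.0003 0.002 0;255 0 0 0.002 0;255 0 0 0.002 0;255 0 0 0.002 0;255 0 0 0.002 0;255 0 0 0.002 0;255 0 0 0.002 0;255 0 0 0.001 0;255 0 0 0.001 0;255 0 0 0 0",
)

```text
t: 15.6
eef_pos: [416.0, 214.6, 125.2]
ee_rot: [-0.0, -0.16, 0.987, -0.0]
contact_force: [0.6, -0.0, -0.7]
finger_gap: 8.1
finger_force: 59.0
```

arm_command(
  steps="255 0 0 0.0012 0;255 0 0 0.0012 0;255 0 0 0.0012 0;255 0 0 0.0012 0;255 0 0 0.0012 0;255 0 0 0.0012 0;255 0 0 0.0012 0;255 0 0 0.0012 0;255 0 0 0.0012 0;255 0 0 0 0",
)

```text
t: 16.85
eef_pos: [415.8, 214.9, 114.4]
ee_rot: [-0.0, -0.16, 0.987, 0.0]
contact_force: [-1.4, 4.0, -3.6]
finger_gap: 8.4
finger_force: 58.6
```

arm_command(
  steps="255 0 0 0.0012 0;255 0 0 0.0012 0;255 0 0 0.0012 0;255 0 0 0.0012 0;255 0 0 0.0012 0;255 0 0 0.0012 0;255 0 0 0.0012 0;255 0 0 0.0012 0;255 0 0 0 0;255 0 0 0 0",
)

```text
t: 18.1
eef_pos: [416.0, 214.7, 105.4]
ee_rot: [0.0, -0.16, 0.987, 0.0]
contact_force: [-2.8, 1.3, 12.3]
finger_gap: 8.1
finger_force: 61.1
```

Run:
```python
from cell import bot, imaging
from lk import *
s=bot.sense(); print(s["eef_pos"],s["contact_force"],s["torque"])
b=[]
for n,w in(("wrist",60),("scene",30),("side",30)):
    m=imaging.camera_model(n); im=np.ascontiguousarray(imaging.snapshot(n)[:,:,::-1]); cv2.imwrite(f"pics/{n}7.png",im)
    u,v=proj(m,s["eef_pos"]-[0,0,12])[0].astype(int); print(n,u-w,v-w)
    b.append(cv2.resize(im[v-w:v+w,u-w:u+w],(400,400) if n!="wrist" else (1,1),interpolation=cv2.INTER_CUBIC))
cv2.imwrite("pics/crop7.png",np.hstack(b[1:]))
```

```text
[415.98877932 214.68240622 105.40947353] [-2.83533372  1.2583882  12.27138858] [-0.26481469  0.55793374 -0.05337729]
wrist 257 235
scene 319 153
side 206 165
```

View pics/crop7.png

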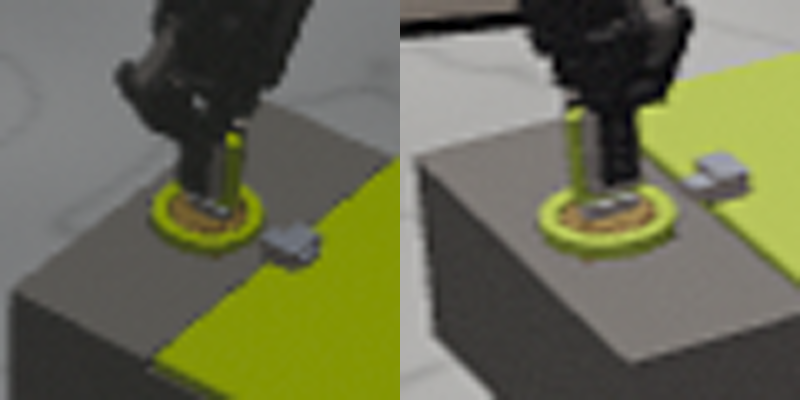

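The shoulder is at or very near the face, with 12 N of upward force. I press a little more with a small wiggle to confirm it is seated.

arm_command(
  steps="255 0 0 0.001 0.03;255 0 0 0.001 -0.06;255 0 0 0 0.06;255 0 0 0.001 -0.06;255 0 0 0 0.06;255 0 0 0 -0.03;255 0 0 0 0;255 0 0 0 0;255 0 0 0 0;255 0 0 0 0",
)

```text
t: 19.5
eef_pos: [416.3, 214.8, 104.9]
ee_rot: [0.002, -0.161, 0.987, 0.0]
contact_force: [-11.6, -4.9, 54.9]
finger_gap: 8.0
finger_force: 67.7
```

It's seated: 3 mm of commanded push gave 0.5 mm of motion and 55 N. I ease the push and turn clockwise.

arm_command(
  steps="255 0 0 -0.001 0;255 0 0 -0.001 0;255 0 0 0 0;255 0 0 0 0.1;255 0 0 0 0.12;255 0 0 0 0.12;255 0 0 0 0.12;255 0 0 0 0.12;255 0 0 0 0.12;255 0 0 0 0.1",
)

```text
t: 20.75
eef_pos: [416.3, 214.8, 105.2]
ee_rot: [0.001, 0.238, 0.971, 0.0]
contact_force: [-5.2, -2.9, 25.9]
finger_gap: 7.9
finger_force: 63.2
```

Run:
```python
from cell import bot
import numpy as np
s=bot.sense(); print(s["eef_pos"],s["contact_force"],s["torque"],np.degrees(2*np.arctan2(s["ee_rot"][2],s["ee_rot"][1])),s["q"])
```

```text
[416.324812   214.76601042 105.22287059] [-5.23761099 -2.86791824 25.87865377] [-0.40642031  0.97489985  0.06148391] 152.43142253426507 [ 3.35196160e-01  4.63642213e-01  2.06577074e+00 -2.63267706e-04
  6.10332593e-01 -7.54222122e-01]
```

arm_command(
  steps="255 0 0 0 0.12;255 0 0 0 0.12;255 0 0 0 0.12;255 0 0 0 0.12;255 0 0 0 0.12;255 0 0 0 0.12;255 0 0 0 0.1;255 0 0 0 0.06;255 0 0 0 0;255 0 0 0 0",
)

```text
t: 22.0
eef_pos: [416.5, 214.7, 105.2]
ee_rot: [0.001, 0.628, 0.778, 0.001]
contact_force: [-4.0, -3.4, 25.0]
finger_gap: 8.2
finger_force: 63.1
```

Run:
```python
from cell import bot, imaging
from lk import *
s=bot.sense(); print(s["eef_pos"],s["contact_force"],s["torque"],np.degrees(2*np.arctan2(s["ee_rot"][2],s["ee_rot"][1])),s["q"])
b=[]
for n,w,sz in(("wrist",60,400),("scene",30,400),("side",30,400)):
    m=imaging.camera_model(n); im=np.ascontiguousarray(imaging.snapshot(n)[:,:,::-1]); cv2.imwrite(f"pics/{n}8.png",im)
    u,v=proj(m,s["eef_pos"]-[0,0,12])[0].astype(int)
    b.append(cv2.resize(im[v-w:v+w,u-w:u+w],(266,266),interpolation=cv2.INTER_CUBIC))
cv2.imwrite("pics/crop8.png",np.hstack(b))
```

```text
[416.47344705 214.69832031 105.23056403] [-3.99699086 -3.37702729 24.97665466] [-0.68274004  0.84042214  0.11652236] 102.22296236365149 [ 3.35048408e-01  4.63684814e-01  2.06563477e+00 -5.66041527e-04
  6.10221091e-01  1.22181020e-01]
```

View pics/crop8.png

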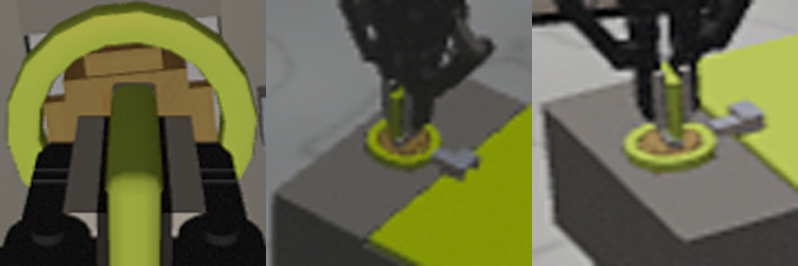

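The wrist view shows the brass lock face turned with the key, lagging the tool (1.68 rad) by about 4°, so the lock is near 1.6, at its stop. The bolt has slid towards the lock, and the moment is 0.117 N m, which matches the spring at the stop. I hold for one call and hand in.

arm_command(
  steps="255 0 0 0 0.02;255 0 0 0 0;255 0 0 0 0;255 0 0 0 0;255 0 0 0 0;255 0 0 0 0;255 0 0 0 0;255 0 0 0 0;255 0 0 0 0;255 0 0 0 0",
)

```text
t: 23.4
eef_pos: [416.4, 214.7, 105.3]
ee_rot: [0.001, 0.636, 0.772, 0.001]
contact_force: [-5.7, -2.7, 25.4]
finger_gap: 7.8
finger_force: 63.1
```

Run:
```python
from cell import bot
s=bot.sense(); print(s["eef_pos"],s["contact_force"],s["torque"],s["finger_force"])
print(bot.sign_off())
```

```text
[416.40811553 214.73171808 105.25333912] [-5.66664117 -2.72320733 25.40414954] [-0.58187998  0.88417626  0.14398131] 63.077441453933716
the job is handed in; nothing more can be done
None
```

I handed the job in at about 23 s: the lime-green key is seated in the lock, turned clockwise to about 1.6 rad (read from the wrist picture, not a joint reading) and still gripped at 63 N; the red and blue keys were untouched as far as I saw, and no verdict came back.

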